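# Screw down the hanging foot of a marking-out plate

## Task

The marking-out plate has two red-handled screw feet at its near edge. One hangs clear of the bench: turn that one clockwise by its handle until its rubber pad just touches the bench, without jacking the plate up, and leave the other foot as it is.

Things in the scene. Friction and masses are not known exactly. Their poses are not given: they have to be found in the camera images.
- high_screw (a joint): turn of the foot that hangs clear (stands 6 to 10 mm higher than the other, handle askew), rad: 0 = pad just touches the bench, -0.9 to -1.4 at the start. Grows clockwise seen from above, and handle, stem and pad sink 7 mm per rad. Friction of 0.12 N m holds it where it is left; touching cannot be felt. Past 0 it squashes its rubber and starts to jack the plate up; thread ends at +0.4.
- high_grip (a point): centre of that foot's handle, on the vertical screw axis, 108 mm above the bench when touching; turns and sinks with it. Upright red bar 54 mm long (x axis), 14 thick (y), 32 high (z, +-16), white mark on top of its -x half; below it a black disc, 46 mm across, top 15 mm under this point. When touching, the bar is square to the plate's near edge, white mark away from the plate.
- low_screw (a joint): turn of the other screw foot, already touching the bench: same build and meaning, at 0 (+-0.03) rad. To be left alone.
- low_grip (a point): centre of the handle of the foot already down, same build and axes. The feet are 240 mm apart, 25 mm out from the near edge of the green iron plate (260 x 340 mm, top 71 mm above the bench, a V-block and a square lying on it). Either may be the left one. The plate's place and angle vary; it cannot be moved.

How it is judged:
By the outcome, as a careful person would: the job done as asked, in the order asked, and still so for the second after the job is handed in, with the robot touching nothing.
It also fails if it takes over 29 s, if anything falls off the work surface, if the arm or the gripper's body presses on something with over 40 N, if the wrist force passes 120 N, or if a joint passes its speed limit or range.

## Robot

A 6-joint arm with a two-finger parallel gripper is mounted at the origin on the work surface. World frame = base frame: x ahead of the robot, y to its left, z up, the work surface at z = 0. Lengths are in m, angles in rad, forces in N, time in s.
With the tool pointing down it reaches from about 0.375 to 0.9 m from the base axis. Payload 3.1 kg.
Tool frame: the origin (TCP) lies midway between the tips of the shut fingers; the grasp point (between the pads) lies 19 mm behind it; z points along the fingers, y is the line along which they close (so a half turn about z gives the same grasp; the last joint's range is limited). The gripper opens to 85 mm and grips with 20 to 120 N. Pads are 22 mm wide; open, the fingers measure 114 mm over their backs; the gripper's body (76 mm by 85 mm) begins 54 mm behind the grasp point. The pads swing forward as they close: fully open they stand 13 mm farther back than shut.
Start: joints at [-0.178, 0.527, 1.433, -0, 1.181, -0.178], TCP at [0.625, 0, 0.231] pointing down, gripper open.
Joint ranges: [-3.08, 3.08], [-0.75, 2.2], [0.22, 2.44], [-1.43, 4.57], [0, 2.65], [-2.85, 2.85]. Speed limits (rad/s): [2.79, 2.79, 3.14, 3.14, 3.14, 3.14].

## Interface

Orientations are given as a unit quaternion [x, y, z, w].
In Python, from workcell import ctrl gives the robot as it stands.
- The arm moves only by the tool carry_out, never from a script. Its argument "steps" is a list of rows, each an object of numbers: "rx", "ry", "rz": the turn, a rotation vector about the tool's x, y, z scaled (see below); "x", "y", "z": the shift along the tool's x, y, z scaled (see below); "claw": the opening, from 0 (shut) to 1 (fully open). In form: [{"rx": .., "ry": .., "rz": .., "x": .., "y": .., "z": .., "claw": ..}, ...]. A call has 1 to 10 rows; each row is the pose to reach, as a shift and turn from the pose commanded when the call began, along the tool's axes at that moment; what a row does not reach only later rows make up. The controller multiplies each number of a shift by 1 m and each number of a turn by 1.5 rad. A row lasts 1/10 s, in which the tool goes at most 50 mm and 8.59 degrees, less where a joint would pass 70% of its speed; a pose out of reach is approached as far as the arm can. A call with a number of a shift or a turn outside -1 to 1 is refused whole. A call with a gripper value outside its range is refused whole. The fingers move at their own pace and stop on an object; "grip_force" is the grip in N (left out, the last holds). Time passes only in rows, so rows that repeat a pose let the fingers close. It gives the time, the measured TCP pose, the force, the opening and the grip force at its end, in the units of the state.
- ctrl.read_state(): the state, without advancing time (a new reading comes with each control period).
- ctrl.snapshot(name): name is "scene" or "side" or "wrist"; returns the picture (400x640x3 uint8, red, green, blue); there is no depth.
- ctrl.camera_info(name): a dict with "mtx" (3x3 intrinsics, pixels), "extrinsics" (4x4, takes a point from camera to world coordinates). Camera axes: x right, y down, z forward; pixel columns grow to the right and rows downward; lengths in m; the calibration is good to about 2 mm. A picture is of the moment at which its call begins: read the wrist's pose just before it. camera_info takes no time and is no camera call; for the wrist camera it gives the pose at the moment of the call.
- ctrl.job_done(): hands the job in; it is judged then, once.
Trained networks look in the newest picture that a camera, given by its name, has taken for a name from the list of things; names that differ only in an ending like _2 or _b are one class to them, and where a whole thing is asked for, a point or a joint stands for the part that bears it (a point fixed in the world has none). Each returns a list of dicts, best first, with "score" (0 to 1); they miss things now and then, are a little off and sometimes report something else, mostly with a low value. They report only what shows in the picture. A call takes as long as a camera call.
- ctrl.spot_in(target, camera): "point" ([column, row] in pixels, amid what is visible of it).
- ctrl.spot_point(target, camera): "point" ([column, row] in pixels: a listed point, or the origin of a listed thing).
The state is a dict: "time_s": time; "joint_positions": joint angles; "joint_velocities": joint speeds; "joint_torque": joint torques, N m; "eef_pos": TCP position; "tool_rot": TCP orientation; "force": force on the tool from outside, world axes, zero at the start; "wrist_torque": the same for the moment, N m; "opening": finger opening in m; "grasp_force": force on a finger pad.
Only numpy, scipy, OpenCV 4.12 (cv2) and the standard library are available. Lean on these libraries where they do the work, as an engineer would, in place of code of your own. Each camera call takes 0.05 s, during which the arm holds its last target. There are 200 camera calls.

## Working session

There is one attempt and no reset: what is moved stays moved. The work goes in short steps, Python scripts to look and compute and a tool call to move; the robot and the scene stay as the last step left them, time stands still between calls to the robot, and variables do not carry over. Pictures are saved under pics/ and viewed, at most 10 in all, crops included, and the job is handed in when it is done.

Besides the shell and the picture viewer there is one more tool, called after ">>>" as a command line: name --argument value ..., lists and objects as JSON in quotes. carry_out: Moves the arm, as the interface text tells. Its arguments: {"type":"object","properties":{"steps":{"type":"array"},"grip_force":{"type":"number"}},"required":["steps"]}

```bash
mkdir -p pics
cat > h.py <<'E'
import numpy as np, cv2
from workcell import ctrl
def P(cam):
    i=ctrl.camera_info(cam); E=np.array(i["extrinsics"]); K=np.array(i["mtx"]); return K,E
def ray(cam,px):
    K,E=P(cam); d=E[:3,:3]@np.linalg.solve(K,[px[0],px[1],1]); return E[:3,3],d/np.linalg.norm(d)
def onz(cam,px,z):
    o,d=ray(cam,px); return o+d*(z-o[2])/d[2]
def tri(obs):
    A=np.zeros((3,3));b=np.zeros(3)
    for c,p in obs:
        o,d=ray(c,p);M=np.eye(3)-np.outer(d,d);A+=M;b+=M@o
    return np.linalg.solve(A,b)
def proj(cam,X):
    K,E=P(cam); p=K@(E[:3,:3].T@(np.array(X)-E[:3,3])); return p[:2]/p[2]
E
python3 - <<'E'
from h import *
np.set_printoptions(precision=4,suppress=True)
ims=[]
for c in ["scene","side","wrist"]:
    im=ctrl.snapshot(c); ims.append(im); cv2.imwrite(f"pics/{c}0.png",im[:,:,::-1])
    for t in ["high_grip","low_grip"]:
        for r in ctrl.spot_point(t,c)[:3]: print(c,t,r, onz(c,r["point"],.116 if t[0]=='h' else .108))
    print(P(c)[1][:3,3])
print(ctrl.read_state())
cv2.imwrite("pics/both.png",np.vstack(ims[:2])[:,:,::-1][::1])
E
```

```text
scene high_grip {'point': [240.8, 228.0], 'score': 0.82} [ 0.5148 -0.1058  0.116 ]
scene low_grip {'point': [329.5, 145.1], 'score': 0.98} [0.5478 0.1285 0.108 ]
[ 0.8358 -0.4599  0.6672]
side low_grip {'point': [292.8, 146.6], 'score': 0.67} [0.544  0.1338 0.108 ]
[ 0.5044 -0.4668  0.6718]
wrist low_grip {'point': [202.2, 8.9], 'score': 0.88} [0.5457 0.1293 0.108 ]
[0.6251 0.0673 0.3743]
{'time_s': 0.45, 'joint_positions': array([-0.1785,  0.5276,  1.4328, -0.    ,  1.1813, -0.1785]), 'joint_velocities': array([-0.0001, -0.0011, -0.0004,  0.0021,  0.0008,  0.0014]), 'joint_torque': array([ -0.0008, -44.1846, -17.8159,  -0.0002,   0.0025,  -0.    ]), 'eef_pos': array([0.625 , 0.    , 0.2312]), 'tool_rot': array([ 0.7071,  0.7071, -0.    , -0.0001]), 'force': array([0.2043, 0.4342, 0.0105]), 'wrist_torque': array([ 0.0052,  0.0692, -0.0064]), 'grasp_force': 0.0, 'opening': 0.08557504936835159}
```

View pics/scene0.png

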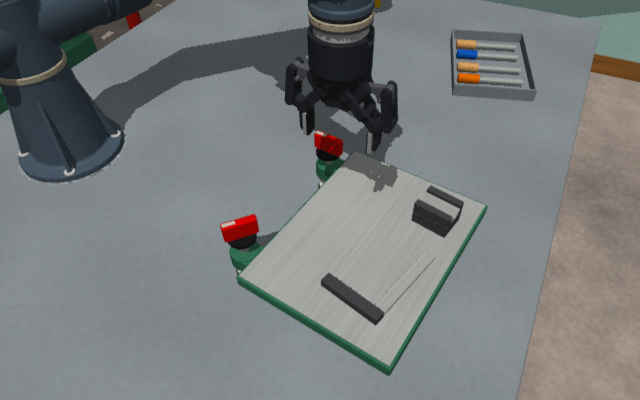

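View pics/side0.png

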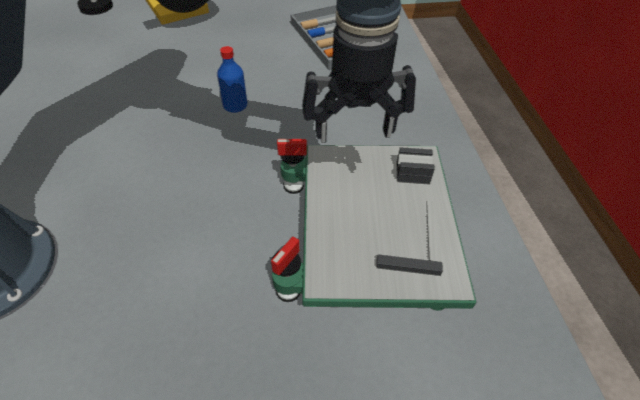

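Scene view: the left foot at (240,228) is askew and high, and the low foot is at (329,145). Side view: high foot (286,257), low foot (293,147), with the plate's near edge running from about (305,299) to (307,147).

Run:
```python
from h import *
np.set_printoptions(precision=4,suppress=True)
pts={}
for c in ["scene","side"]:
    im=cv2.imread(f"pics/{c}0.png").astype(int); m=((im[:,:,2]>120)&(im[:,:,1]<60)&(im[:,:,0]<60)).astype(np.uint8)
    n,l,s,ce=cv2.connectedComponentsWithStats(m)
    for i in range(1,n):
        if s[i,4]>100: print(c,ce[i],s[i])
h=tri([("scene",(240.8,228)),("side",(286,257))]); print("high",h)
lo=tri([("scene",(329.5,145.1)),("side",(292.8,146.6))]); print("low",lo, np.linalg.norm((h-lo)[:2]))
for c,ps in dict(scene=[(238,277),(357,153),(487,207),(389,368)],side=[(305,299),(307,147),(436,147),(472,299)]).items():
    for p in ps: print(c,p,onz(c,p,.071))
K,E=P("wrist"); print(E,K)
```

```text
scene [240.2739 228.1429] [221 215  37  27 595]
side [226.5405  52.1532] [221  47  12  12 111]
side [286.8412 253.1824] [271 237  28  38 340]
high [ 0.5118 -0.1038  0.11  ]
low [0.5443 0.1367 0.1028] 0.24268060363627553
scene (238, 277) [ 0.5363 -0.1581  0.071 ]
scene (357, 153) [0.5845 0.169  0.071 ]
scene (487, 207) [0.8317 0.1376 0.071 ]
scene (389, 368) [ 0.7858 -0.1905  0.071 ]
side (305, 299) [ 0.5343 -0.1572  0.071 ]
side (307, 147) [0.5743 0.1688 0.071 ]
side (436, 147) [0.8267 0.1394 0.071 ]
side (472, 299) [ 0.7814 -0.1861  0.071 ]
[[ 1.     -0.0001 -0.001   0.6251]
 [-0.0004 -0.9643 -0.2648  0.0673]
 [-0.0009  0.2648 -0.9643  0.3743]
 [ 0.      0.      0.      1.    ]] [[357.0558   0.     319.8299]
 [  0.     357.0558 202.3602]
 [  0.       0.       1.    ]]
```

>>> carry_out --steps '[{"x": -0.08,"y": -0.095,"z": -0.02,"claw": 1},{"x": -0.08,"y": -0.095,"z": -0.02,"claw": 1},{"x": -0.08,"y": -0.095,"z": -0.02,"claw": 1},{"x": -0.08,"y": -0.095,"z": -0.02,"claw": 1},{"x": -0.08,"y": -0.095,"z": -0.02,"claw": 1},{"x": -0.08,"y": -0.095,"z": -0.02,"claw": 1}]'

```text
invalid input
```

Run:
```python
from h import *
np.set_printoptions(precision=4,suppress=True)
print(ctrl.read_state()["eef_pos"],P("wrist")[1])
im=ctrl.snapshot("wrist"); cv2.imwrite("pics/w1.png",im[:,:,::-1])
for t in ["high_grip","low_grip"]:
    for r in ctrl.spot_point(t,"wrist")[:3]: print(t,r, onz("wrist",r["point"],.116 if t[0]=='h' else .108))
```

```text
[0.625  0.     0.2312] [[ 1.     -0.0001 -0.001   0.6251]
 [-0.0004 -0.9643 -0.2648  0.0673]
 [-0.0009  0.2648 -0.9643  0.3743]
 [ 0.      0.      0.      1.    ]]
low_grip {'point': [199.9, 7.5], 'score': 0.97} [0.5443 0.1302 0.108 ]
```

View pics/w1.png

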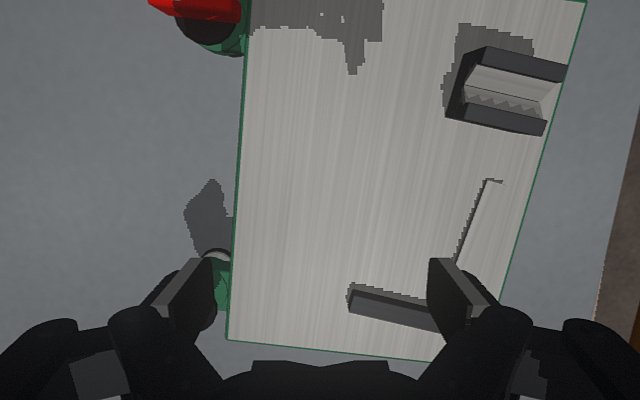

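The call was refused, probably because every key is required. The wrist still looks from the start pose, with the plate's near edge running from (247,0) to (228,340).

>>> carry_out --steps '[{"rx": 0,"ry": 0,"rz": 0,"x": -0.08,"y": -0.095,"z": -0.02,"claw": 1},{"rx": 0,"ry": 0,"rz": 0,"x": -0.08,"y": -0.095,"z": -0.02,"claw": 1},{"rx": 0,"ry": 0,"rz": 0,"x": -0.08,"y": -0.095,"z": -0.02,"claw": 1},{"rx": 0,"ry": 0,"rz": 0,"x": -0.08,"y": -0.095,"z": -0.02,"claw": 1},{"rx": 0,"ry": 0,"rz": 0,"x": -0.08,"y": -0.095,"z": -0.02,"claw": 1},{"rx": 0,"ry": 0,"rz": 0,"x": -0.08,"y": -0.095,"z": -0.02,"claw": 1}]'

```text
time_s: 1.2
eef_pos: [0.5309, -0.0796, 0.2514]
tool_rot: [0.707, 0.707, 0.0, 0.0]
force: [-0.3, 0.8, 0.1]
opening: 0.0855
grasp_force: 0.0
```

Run:
```python
from h import *
np.set_printoptions(precision=4,suppress=True)
im=ctrl.snapshot("wrist"); cv2.imwrite("pics/w2.png",im[:,:,::-1])
print(ctrl.read_state()["eef_pos"],P("wrist")[1][:3,3])
for t in ["high_grip","low_grip"]:
    for r in ctrl.spot_point(t,"wrist")[:3]: print(t,r, onz("wrist",r["point"],.116 if t[0]=='h' else .108))
im=im.astype(int); m=((im[:,:,0]>90)&(im[:,:,1]<60)&(im[:,:,2]<60)).astype(np.uint8)
n,l,s,ce=cv2.connectedComponentsWithStats(m)
for i in range(1,n):
    if s[i,4]>100: print(ce[i],s[i])
```

```text
[ 0.5309 -0.0794  0.2512] [ 0.5309 -0.0121  0.3942]
high_grip {'point': [294.2, 221.1], 'score': 0.91} [ 0.5098 -0.1043  0.116 ]
[300.417  220.2409] [269 191  54  64 988]
```

View pics/w2.png

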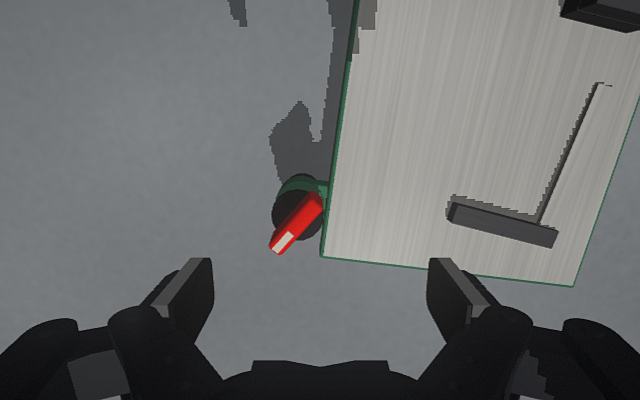

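The high handle is at about (297,222), white mark at (283,241), bar running up-right toward the plate. I'll fit its top face and the plate's near edge.

```bash
cat > m.py <<'E'
from h import *
np.set_printoptions(precision=4,suppress=True)
import sys
def bar(im,ztop,box,thr=200):
    x0,y0,x1,y1=box; im=im.astype(int)
    R,G,B=im[:,:,0],im[:,:,1],im[:,:,2]
    m=((R>thr)&(G<70))|((R>200)&(G>170)); k=np.zeros_like(m); k[y0:y1,x0:x1]=1; m=(m&k).astype(np.uint8)
    n,l,s,ce=cv2.connectedComponentsWithStats(m); m=(l==1+np.argmax(s[1:,4]))
    ys,xs=np.nonzero(m); W=np.array([onz("wrist",(x,y),ztop)[:2] for x,y in zip(xs,ys)])
    r=cv2.minAreaRect((W*1000).astype(np.float32)); c=W.mean(0); u=np.linalg.svd(W-c)[2][0]
    b=cv2.boxPoints(r); e=b[1]-b[0] if np.linalg.norm(b[1]-b[0])>np.linalg.norm(b[2]-b[1]) else b[2]-b[1]
    deg=lambda v:np.degrees(np.arctan2(v[1],v[0]))%180
    print("n",len(W),"rect c",np.array(r[0]),"size",r[1],"deg",deg(e),"| mean",c,"pca deg",deg(u))
def edge(im,rows,x0,x1,z=.071):
    g=cv2.GaussianBlur(im,(3,3),0).astype(int); P_=[]
    for y in rows:
        row=g[y,x0:x1]; gr=row[:,1]-(row[:,0]+row[:,2])/2   # greenness
        j=np.argmax(gr)
        if gr[j]>12: P_.append(onz("wrist",(x0+j+.0,y),z)[:2])
    P_=np.array(P_,np.float32); vx,vy,x,y=cv2.fitLine(P_,cv2.DIST_HUBER,0,.01,.001).ravel()
    print("edge deg",np.degrees(np.arctan2(vy,vx))%180,"pt",x,y,len(P_)); return np.array([x,y]),np.array([vx,vy])
E
python3 - <<'E'
from m import *
im=cv2.imread("pics/w2.png")[:,:,::-1]
print(im[220,296:312,0], im[205,305:330,0],im[235,275:300,0])
for t in(150,180,210): bar(im,.132,(255,180,335,262),t)
p,v=edge(im,list(range(60,175))+list(range(200,250)),315,362)
n=np.array([v[1],-v[0]])*np.sign(v[1]); print("dist of (.510,-.1043)",(np.array([.5105,-.1043])-p)@n)
E
```

```text
[200 198 199 201 201 202 204 205 204 205 207 208 210 209 205 200] [140 156 171 186 194 197 198 199 201 199 193 186 177 167 147 120 103  94
  65  60  50  44  52  58  54] [ 71  83 113 141 155 173 194 197 174 183 196 194 196 195 197 196 198 178
 150 193 213 207 204 205 127]
n 743 rect c [ 511.5302 -104.4762] size (51.90609359741211, 11.760146141052246) deg 48.866917 | mean [ 0.5148 -0.1007] pca deg 48.964687186160745
n 620 rect c [ 511.9164 -104.7633] size (50.483604431152344, 10.533773422241211) deg 48.586384 | mean [ 0.5156 -0.1009] pca deg 50.04804021849378
n 14 rect c [ 502.2503 -120.6726] size (11.193544387817383, 0.6677888035774231) deg 49.5372 | mean [ 0.5021 -0.1208] pca deg 49.30625891123742
edge deg 82.62377 pt 0.5459416 -0.04806242 165
dist of (.510,-.1043) -0.027928282393838506
```

>>> carry_out --steps '[{"rx": 0,"ry": 0,"rz": 0.48,"x": -0.025,"y": -0.019,"z": 0.03,"claw": 1},{"rx": 0,"ry": 0,"rz": 0.48,"x": -0.025,"y": -0.019,"z": 0.05,"claw": 1},{"rx": 0,"ry": 0,"rz": 0.48,"x": -0.025,"y": -0.019,"z": 0.05,"claw": 1},{"rx": 0,"ry": 0,"rz": 0.48,"x": -0.025,"y": -0.019,"z": 0.05,"claw": 1},{"rx": 0,"ry": 0,"rz": 0.48,"x": -0.025,"y": -0.019,"z": 0.05,"claw": 1},{"rx": 0,"ry": 0,"rz": 0.48,"x": -0.025,"y": -0.019,"z": 0.05,"claw": 1},{"rx": 0,"ry": 0,"rz": 0.48,"x": -0.025,"y": -0.019,"z": 0.05,"claw": 1},{"rx": 0,"ry": 0,"rz": 0.48,"x": -0.025,"y": -0.019,"z": 0.05,"claw": 1}]'

```text
time_s: 2.15
eef_pos: [0.5112, -0.1047, 0.2012]
tool_rot: [0.91, 0.414, 0.0, 0.0]
force: [-0.1, 0.6, 0.8]
opening: 0.0854
grasp_force: 0.0
```

Run:
```python
from m import *
im=ctrl.snapshot("wrist"); cv2.imwrite("pics/w3.png",im[:,:,::-1])
s=ctrl.read_state(); print(s["eef_pos"],s["tool_rot"],s["joint_positions"])
from scipy.spatial.transform import Rotation as R
M=R.from_quat(s["tool_rot"]).as_matrix(); print("tool y deg",np.degrees(np.arctan2(M[1,1],M[0,1])))
for r in ctrl.spot_point("high_grip","wrist")[:2]: print(r, onz("wrist",r["point"],.115))
c=proj("wrist",(.512,-.1045,.131)).astype(int); print(c)
b=(c[0]-70,c[1]-90,c[0]+70,c[1]+90)
for t in(140,170): bar(im,.131,[max(0,q) for q in b],t)
```

```text
[ 0.5111 -0.1048  0.2013] [0.9105 0.4135 0.     0.    ] [-0.4166  0.4304  1.7224  0.      0.9888  0.3017]
tool y deg -41.15306648838278
{'point': [321.3, 208.9], 'score': 0.56} [ 0.5115 -0.1056  0.115 ]
[320 214]
n 1159 rect c [ 511.6213 -105.7893] size (51.180667877197266, 12.268279075622559) deg 48.467247 | mean [ 0.5135 -0.1033] pca deg 50.47866451888916
n 978 rect c [ 511.8008 -105.9433] size (51.17363357543945, 11.48846435546875) deg 48.509872 | mean [ 0.5143 -0.1034] pca deg 51.44016984041025
```

View pics/w3.png

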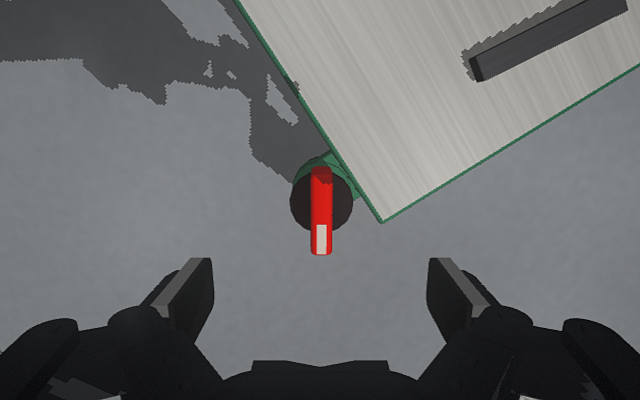

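The bar stands upright at column 321, centred between the fingers at about (321,210), so I'll descend and close.

>>> carry_out --steps '[{"rx": 0,"ry": 0,"rz": 0,"x": 0,"y": 0,"z": 0.05,"claw": 1},{"rx": 0,"ry": 0,"rz": 0,"x": 0,"y": 0,"z": 0.08,"claw": 1},{"rx": 0,"ry": 0,"rz": 0,"x": 0,"y": 0,"z": 0.097,"claw": 1},{"rx": 0,"ry": 0,"rz": 0,"x": 0,"y": 0,"z": 0.097,"claw": 1},{"rx": 0,"ry": 0,"rz": 0,"x": 0,"y": 0,"z": 0.097,"claw": 0},{"rx": 0,"ry": 0,"rz": 0,"x": 0,"y": 0,"z": 0.097,"claw": 0},{"rx": 0,"ry": 0,"rz": 0,"x": 0,"y": 0,"z": 0.097,"claw": 0},{"rx": 0,"ry": 0,"rz": 0,"x": 0,"y": 0,"z": 0.097,"claw": 0},{"rx": 0,"ry": 0,"rz": 0,"x": 0,"y": 0,"z": 0.097,"claw": 0},{"rx": 0,"ry": 0,"rz": 0,"x": 0,"y": 0,"z": 0.097,"claw": 0}]' --grip_force 40

```text
time_s: 3.25
eef_pos: [0.5116, -0.1053, 0.1051]
tool_rot: [0.911, 0.413, 0.001, 0.001]
force: [-0.1, -0.3, 5.0]
opening: 0.0132
grasp_force: 44.1
```

>>> carry_out --steps '[{"rx": 0,"ry": 0,"rz": 0.08,"x": 0,"y": 0,"z": 0.0008,"claw": 0},{"rx": 0,"ry": 0,"rz": 0.16,"x": 0,"y": 0,"z": 0.0017,"claw": 0},{"rx": 0,"ry": 0,"rz": 0.24,"x": 0,"y": 0,"z": 0.0025,"claw": 0},{"rx": 0,"ry": 0,"rz": 0.32,"x": 0,"y": 0,"z": 0.0034,"claw": 0},{"rx": 0,"ry": 0,"rz": 0.4,"x": 0,"y": 0,"z": 0.0042,"claw": 0},{"rx": 0,"ry": 0,"rz": 0.48,"x": 0,"y": 0,"z": 0.005,"claw": 0},{"rx": 0,"ry": 0,"rz": 0.56,"x": 0,"y": 0,"z": 0.0059,"claw": 0},{"rx": 0,"ry": 0,"rz": 0.63,"x": 0,"y": 0,"z": 0.0066,"claw": 0},{"rx": 0,"ry": 0,"rz": 0.63,"x": 0,"y": 0,"z": 0.0066,"claw": 0},{"rx": 0,"ry": 0,"rz": 0.63,"x": 0,"y": 0,"z": 0.0066,"claw": 0}]'

```text
time_s: 4.25
eef_pos: [0.5118, -0.1055, 0.0985]
tool_rot: [0.999, -0.047, 0.001, 0.0]
force: [-0.2, 0.8, 5.6]
opening: 0.0135
grasp_force: 44.3
```

Run:
```python
from m import *
im=ctrl.snapshot("wrist"); cv2.imwrite("pics/w4.png",im[:,:,::-1])
s=ctrl.read_state(); print(s["eef_pos"],s["tool_rot"],s["joint_positions"],s["wrist_torque"],s["force"])
from scipy.spatial.transform import Rotation as R
M=R.from_quat(s["tool_rot"]).as_matrix(); print("tool x deg",np.degrees(np.arctan2(M[1,0],M[0,0])))
```

```text
[ 0.5118 -0.1055  0.0984] [ 0.9989 -0.0466  0.001   0.0005] [-0.4174  0.5952  1.8052 -0.0002  0.739   1.2468] [-0.2426  0.0644 -0.2196] [-0.5606 -1.7806  5.091 ]
tool x deg -5.342986768387023
```

View pics/w4.png

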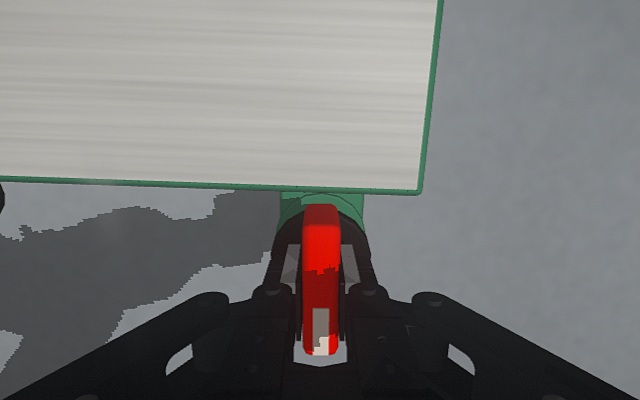

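The bar is gripped and nearly square to the plate's near edge, which runs from (0,179) to (420,191). I'll measure what angle remains.

Run:
```python
from m import *
def fit(P_):
    vx,vy,x,y=cv2.fitLine(np.array(P_,np.float32),cv2.DIST_HUBER,0,.001,.001).ravel(); return np.degrees(np.arctan2(vy,vx))%180
im=cv2.imread("pics/w4.png")[:,:,::-1].astype(int)
def sub(prof):  # bright plate -> dark green red-channel mid crossing
    d=np.diff(prof); j=np.argmin(d); w=-np.clip(d[max(0,j-2):j+3],None,0); return max(0,j-2)+(w*np.arange(len(w))).sum()/w.sum()+.5
A=[]
for x in range(20,415,5):
    A.append(onz("wrist",(x,165+sub(im[165:196,x,0])),.071)[:2])
print("now near edge",fit(A))
B=[]
for y in range(10,180,5):
    x0=405;B.append(onz("wrist",(x0+sub(im[y,x0:445,0]),y),.071)[:2])
print("side edge",fit(B))
# red bar in this picture: edge lines of the top
W=[]
for y in range(232,300,3):
    r=im[y,290:355]; m=np.nonzero((r[:,0]>110)&(r[:,1]<60))[0]; W.append(onz("wrist",(290+(m[0]+m[-1])/2,y),.125)[:2])
print("bar",fit(W))
```

```text
now near edge 82.587975
side edge 172.61649
bar 171.91478
```

>>> carry_out --steps '[{"rx": 0,"ry": 0,"rz": 0.024,"x": 0,"y": 0,"z": 0.0003,"claw": 0},{"rx": 0,"ry": 0,"rz": 0.024,"x": 0,"y": 0,"z": 0.0003,"claw": 0},{"rx": 0,"ry": 0,"rz": 0.024,"x": 0,"y": 0,"z": 0.0003,"claw": 0},{"rx": 0,"ry": 0,"rz": 0.024,"x": 0,"y": 0,"z": 0.0003,"claw": 1},{"rx": 0,"ry": 0,"rz": 0.024,"x": 0,"y": 0,"z": 0.0003,"claw": 1},{"rx": 0,"ry": 0,"rz": 0.024,"x": 0,"y": 0,"z": 0.0003,"claw": 1},{"rx": 0,"ry": 0,"rz": 0.024,"x": 0,"y": 0,"z": 0.0003,"claw": 1},{"rx": 0,"ry": 0,"rz": 0.024,"x": 0,"y": 0,"z": 0.0003,"claw": 1}]'

```text
time_s: 5.1
eef_pos: [0.5108, -0.1048, 0.0972]
tool_rot: [0.998, -0.065, -0.0, -0.0]
force: [0.4, -0.7, 0.2]
opening: 0.084
grasp_force: 0.0
```

>>> carry_out --steps '[{"rx": 0,"ry": 0,"rz": 0,"x": 0,"y": 0,"z": -0.03,"claw": 1},{"rx": 0,"ry": 0,"rz": 0,"x": 0,"y": 0,"z": -0.07,"claw": 1},{"rx": 0,"ry": 0,"rz": 0,"x": 0,"y": 0,"z": -0.1,"claw": 1},{"rx": 0,"ry": 0,"rz": 0,"x": 0,"y": 0,"z": -0.1,"claw": 1},{"rx": 0,"ry": 0,"rz": 0,"x": 0,"y": 0,"z": -0.1,"claw": 1},{"rx": 0,"ry": 0,"rz": 0,"x": 0,"y": 0,"z": -0.1,"claw": 1}]'

```text
time_s: 5.7
eef_pos: [0.5099, -0.1045, 0.1962]
tool_rot: [0.998, -0.065, -0.001, -0.0]
force: [-0.8, -0.1, -0.7]
opening: 0.0853
grasp_force: 0.0
```

Run:
```python
from m import *
im=ctrl.snapshot("wrist"); cv2.imwrite("pics/w5.png",im[:,:,::-1])
s=ctrl.read_state(); print(s["eef_pos"],s["force"])
from scipy.spatial.transform import Rotation as R
M=R.from_quat(s["tool_rot"]).as_matrix(); print("tool x deg",np.degrees(np.arctan2(M[1,0],M[0,0])))
c=proj("wrist",(.512,-.1055,.124)).astype(int)
b=[max(0,q) for q in (c[0]-70,c[1]-90,c[0]+70,c[1]+90)]
for t in(130,160,180): bar(im,.124,b,t)
```

```text
[ 0.5099 -0.1045  0.196 ] [-0.6611  0.133   0.0299]
tool x deg -7.459807255167364
n 1272 rect c [ 512.8446 -105.7926] size (12.707435607910156, 53.69625473022461) deg 173.04208 | mean [ 0.518  -0.1071] pca deg 177.14892385460521
n 1168 rect c [ 511.9421 -105.9272] size (12.221452713012695, 51.93709945678711) deg 173.04213 | mean [ 0.5182 -0.1071] pca deg 176.55443294228814Traceback (most recent call last):
  File "<stdin>", line 8, in <module>
  File "m.py", line 9, in bar
    ys,xs=np.nonzero(m); W=np.array([onz("wrist",(x,y),ztop)[:2] for x,y in zip(xs,ys)])
                                     ~~~^^^^^^^^^^^^^^^^^^^^
  File "h.py", line 8, in onz
    o,d=ray(cam,px); return o+d*(z-o[2])/d[2]
        ~~~^^^^^^^^
  File "h.py", line 6, in ray
    K,E=P(cam); d=E[:3,:3]@np.linalg.solve(K,[px[0],px[1],1]); return E[:3,3],d/np.linalg.norm(d)
        ~^^^^^
  File "h.py", line 4, in P
    i=ctrl.camera_info(cam); E=np.array(i["extrinsics"]); K=np.array(i["mtx"]); return K,E
ValueError: time passes only in moves, steps and waits
```

View pics/w5.png

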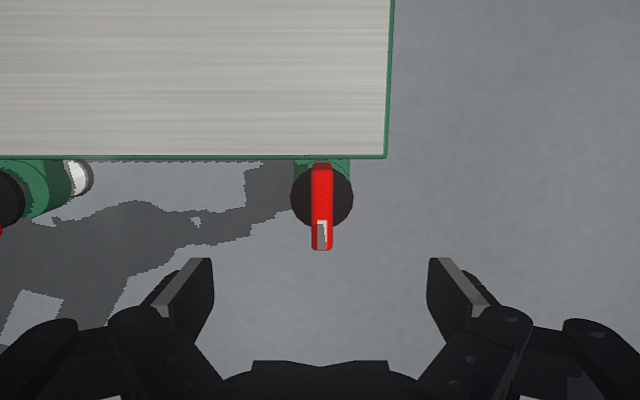

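The handle at (321,205) is square to the plate's near edge at row 158, with the white mark away from the plate. It is within 0.5° of target, and the gripper is clear, so I'm handing in.

```bash
python3 -c "
from workcell import ctrl
print(ctrl.job_done())"
```

```text
the job is handed in; nothing more can be done
None
```

I turned the high foot about 0.98 rad clockwise, which by its angle puts the pad just on the bench: the handle is within about 0.5° (0.01 rad) of square to the plate's near edge. I left the other foot alone, and handed the job in with the gripper clear at about 6 s; no verdict came back.

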